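# Swing the pot filler over the measuring jug

## Robot

A 6-joint arm with a two-finger parallel gripper is mounted at the origin on a cart in front of the work surface, level with it; the furniture and walls round the work are solid. World frame = base frame: x ahead of the robot, y to its left, z up, the work surface at z = 0. Lengths are in m, angles in rad, forces in N, time in s.
With the tool pointing down it reaches from about 0.225 to 0.875 m from the base axis. Payload 3.4 kg.
Tool frame: the origin (TCP) lies at the very end of the fingers, on their centre line; the grasp point (between the pads) lies 19 mm behind it (grip_depth is the distance from the TCP to the grasp point, in m); x points along the fingers, z is the direction in which the jaws open and shut, and the axes are right-handed (so a half turn about x gives the same grasp; the last joint's range is limited). The gripper opens to 85 mm and grips with 20 to 120 N. Pads are 22 mm wide; open, the fingers measure 114 mm over their backs; the gripper's body (76 mm by 85 mm) begins 54 mm behind the grasp point. The pads swing forward as they close: fully open they stand 13 mm farther back than shut.
Start: joints at [1.157, 0.276, 1.505, -0, 1.361, -0.121], TCP at [0.166, 0.551, 0.231] pointing down, gripper open.
Joint ranges: [-2.89, 2.89], [-0.75, 2.08], [0.22, 2.7], [-1.18, 4.32], [0.11, 2.71], [-2.7, 2.7]. Speed limits (rad/s): [2.57, 2.57, 3.14, 3.14, 3.14, 3.14].

## Interface

Orientations are given as a unit quaternion [w, x, y, z].
In Python, from rig import get_state, get_image, sign_off, grip_depth gives the robot as it stands. The module is installed in compiled form; this text tells all that it offers.
- The arm moves only by the tool arm_command, never from a script. Its argument "series" is a list of rows, each an object with "dp": the shift along the tool's x, y, z scaled (see below), a list of three; "angular": the turn, a rotation vector about the tool's x, y, z scaled (see below), a list of three; "gripper": the finger opening in mm, from 0 to 85.4. A call has exactly 8 rows; each row shifts and turns the pose as measured when the row begins, along the tool's axes as they then stand; what a row does not reach is not made up. The controller multiplies each number of a shift by 0.12 m and each number of a turn by 90 degrees. A row lasts 1/8 s, in which the tool goes at most 62.5 mm and 10.7 degrees, less where a joint would pass 70% of its speed; a pose out of reach is approached as far as the arm can. A call with a number of a shift or a turn outside -1 to 1 is refused whole. A call with a gripper value outside its range is refused whole. The fingers move at their own pace and stop on an object; "grip_force" is the grip in N (left out, the last holds). Time passes only in rows, so rows that do not move let the fingers close, or fill a call up. It gives the time, the measured TCP pose, the force and the opening at its end, in the units of the state.
- get_state(): the state, without advancing time (a new reading comes with each control period).
- get_image(name): name is "scene" or "top" or "wrist"; returns a dict with "image" (384x512x3 uint8, blue, green, red), "depth" (384x512 float32, m along the optical axis (not along the pixel's ray), 0 where there is no reading), "mtx" (3x3 intrinsics, pixels), "view" (4x4, takes a point from world to camera coordinates); the wrist camera has in their place "mount" (4x4, takes a point from camera to tool coordinates, whose origin is the TCP and whose axes are the tool frame's). Camera axes: x right, y up, looking along -z (the intrinsics and any distortion apply to the point x, -y, -z); pixel columns grow to the right and rows downward; lengths in m; the calibration is good to about 2 mm. The wrist camera is an equidistant fisheye: a pixel r from the principal point sees the ray r / f radians off the axis. A picture is of the moment at which its call begins: read the wrist's pose just before it.
- sign_off(): hands the job in, once; it reports no verdict.
The state is a dict: "clock": time; "qpos": joint angles; "qd": joint speeds; "effort": joint torques, N m; "position": TCP position; "ee_rot": TCP orientation; "contact_force": force on the tool from outside, world axes, zero at the start; "moment": the same for the moment, N m; "width": finger opening in m.
Only numpy, scipy, OpenCV 4.12 (cv2) and the standard library are available. Lean on these libraries where they do the work, as an engineer would, in place of code of your own. Each camera call takes 0.05 s, during which the arm holds its last target. There are 200 camera calls.

## Task

Get the measuring jug ready to be filled: set it down gently and upright in the middle of the drip tray, and swing the pot filler's jointed spout round so that its outlet hangs above the middle of the jug's mouth. Do not knock the spout against the jug, and leave the dish soap, the kitchen timer and the measuring cup where they stand.

Things in the scene. Friction and masses are not known exactly. Their poses are not given: they have to be found in the camera images.
- jug: clear plastic measuring jug, an open round vessel with a handle, 144 x 185 x 135 mm, 0.15 to 0.28 kg. Origin under it at floor level; z up; its handle sticks out along its -y, its pouring lip along +y. The round wall's centre lies 11.5 mm from the origin along +y; foot 114 mm across, mouth about 130 mm inside, rim 134 mm high
- jug_foot (a point): centre of the underside of the jug's foot
- jug_mouth (a point): centre of the jug's mouth, in the plane of its rim, 134 mm above the foot
- jug_handle (a point): top of the handle's upright grip, 97 mm from the centre of the jug's round wall and 116 mm above the foot; the grip is an upright bar 90 mm tall, 15 mm wide across the jug's x and 13 mm along its y, 20 mm clear of the wall at the top; take it across the jug's x, from above
- drip_tray: fixed square steel drip tray with a bar grate, 180 x 180 mm, 16 mm high; origin under its centre
- tray_mid (a point): centre of the tray's grate, on its upper side, 16 mm above the table
- filler: fixed chrome pot filler that stands up from the table: flange of 66 mm, slim column; origin under the column. Two tubes of 200 mm (axis to axis) turn on stiff upright swivels and stay where they are left: the first on top of the column, at 193 mm height, the second on the elbow, at 235 mm; the outlet valve hangs at the end of the second
- filler_axis (a point): the swivel axis on top of the column, 172 mm above the table. The elbow between the tubes opens from 0.59 rad (folded) to a straight line and always bends to one side: looking from the column to the outlet, the elbow lies on the left
- filler_arm1 (a joint): angle of the first tube about the column (rad), stiff, -3.2 to 1.0: at 0 it points along the filler's own -y; grows anticlockwise seen from above
- cap_top (a point): centre of the top of the round cap over the outlet valve, at the free end of the second tube: the place to take hold from above; 30 mm across, its straight side 28 mm tall, fixed to the second tube, so that it turns with it in the grip, top 290 mm above the table; the second tube's top lies 46 mm under it
- outlet (a point): centre of the outlet at the lower end of the valve, straight below the cap, 176 mm above the table; it can only travel level, 117 to 400 mm from the column
- soap: blue dish soap bottle, 47 x 68 x 193 mm, standing; origin under it
- timer: round kitchen timer with ribbed top, 68 x 68 x 56 mm; origin under it
- cup: small steel measuring cup with strap handle, 53 x 127 x 31 mm; origin under its middle

How it is judged:
At the end, for the whole second after the job is handed in: The jug stands still and upright (within 0.06 rad) on the drip tray, its foot centred within 30 mm of the tray's middle; the outlet hangs at rest within 30 mm, seen from above, of the centre of the jug's mouth (horizontal distance between jug_foot and tray_mid below 0.03 m and z of jug_foot in the frame of tray_mid between -0.006 and 0.006 m and angle between jug's own z axis and vertical below 0.06 rad and linear speed of jug below 0.02 m/s and horizontal distance between outlet and jug_mouth below 0.03 m and velocity of joint filler_arm1 between -0.05 and 0.05 rad/s); the robot touches nothing.
It fails at once if the jug is dropped (let go and falling at over 0.5 m/s, a drop of some 13 mm) (contact force between the fingers and jug below 0.2 N and linear speed of jug above 0.5 m/s).
It fails at once if the jug is banged or pressed onto the tray (over 80 N) (contact force between jug and drip_tray above 80 N).
It fails at once if the pot filler knocks against the jug (over 3 N) (contact force between filler and jug above 3 N).
It fails at once if the dish soap, the kitchen timer or the measuring cup is shifted by more than 30 mm or tipped over (distance of any of soap, timer, cup from where it was at the start of the episode above 0.03 m or angle between any of soap, timer, cup's own z axis and vertical above 0.3 rad).
It also fails if it takes over 54 s, if anything falls off the work surface, if the arm or the gripper's body presses on something with over 40 N, if the wrist force passes 120 N, or if a joint passes its speed limit or range.

## Working session

There is one attempt and no reset: what is moved stays moved. The work goes in short steps, Python scripts to look and compute and a tool call to move; the robot and the scene stay as the last step left them, time stands still between calls to the robot, and variables do not carry over. Pictures are saved under pics/ and viewed, about 8 in all and at most 12, crops included, and the job is handed in when it is done.

Besides the shell and the picture viewer there is one more tool, called after ">>>" as name(argument=value, ...), one argument or row to a line, values as JSON. arm_command: Moves the arm, as the interface text tells. Its arguments: {"type":"object","properties":{"series":{"type":"array","items":{"type":"object","properties":{"dp":{"type":"array","items":{"type":"number"}},"angular":{"type":"array","items":{"type":"number"}},"gripper":{"type":"number"}}}},"grip_force":{"type":"number"}},"required":["series"]}

```bash
mkdir -p pics
cat > h.py <<'E'
import numpy as np, cv2, pickle
from rig import get_state, get_image, grip_depth
from scipy.spatial.transform import Rotation as R
def pose():
    s=get_state(); q=s['ee_rot']; return np.array(s['position']), R.from_quat([q[1],q[2],q[3],q[0]]).as_matrix(), s
def ray(im,u,v):
    K=im['mtx']; d=np.array([(u-K[0,2])/K[0,0],-(v-K[1,2])/K[1,1],-1.])
    V=np.array(im['view']); C=-V[:3,:3].T@V[:3,3]; return C, V[:3,:3].T@d
def onz(im,u,v,z):
    C,d=ray(im,u,v); return C+d*(z-C[2])/d[2]
def cloud(im):
    K=im['mtx']; D=im['depth']; v,u=np.mgrid[:D.shape[0],:D.shape[1]]
    P=np.stack([(u-K[0,2])/K[0,0]*D,-(v-K[1,2])/K[1,1]*D,-D],-1)
    V=np.array(im['view']); W=(P-V[:3,3])@V[:3,:3]; W[D==0]=np.nan; return W
def load(n): return pickle.load(open(n+'.pkl','rb'))
def snap(n,f):
    im=get_image(n); pickle.dump(im,open(f+'.pkl','wb')); cv2.imwrite(f'pics/{f}.png',im['image']); return im
E
python3 - <<'E'
from h import *
p,Rm,s=pose(); print(p,Rm,s['clock'],s['width'],grip_depth)
a=snap('scene','s0');b=snap('top','t0')
for i in(a,b): print(i['mtx'],np.linalg.inv(i['view'])[:3], [k for k in i])
E
```

```text
[0.16577243 0.55004908 0.23043607] [[-7.33466933e-04 -9.57438237e-01  2.88637287e-01]
 [-1.68895036e-03  2.88638139e-01  9.57436772e-01]
 [-9.99998305e-01  2.14754162e-04 -1.82877219e-03]] 0.0 0.08513658040420072 0.0187
[[375.80730347   0.         246.37951213]
 [  0.         375.80730347 188.9251058 ]
 [  0.           0.           1.        ]] [[ 0.8615593   0.28150332 -0.42245881 -0.00766739]
 [-0.50754548  0.46020519 -0.72842897 -0.88097223]
 [-0.01063743  0.84200182  0.5393698   0.87438739]] ['image', 'depth', 'mtx', 'view']
[[426.93958231   0.         259.53280297]
 [  0.         426.93958231 198.33072594]
 [  0.           0.           1.        ]] [[ 0.02562813  0.99800125 -0.05776428  0.47049072]
 [-0.99967031  0.02549436 -0.00305165  0.02064791]
 [-0.00157288  0.05782344  0.99832559  1.46649712]] ['image', 'depth', 'mtx', 'view']
```

View pics/s0.png

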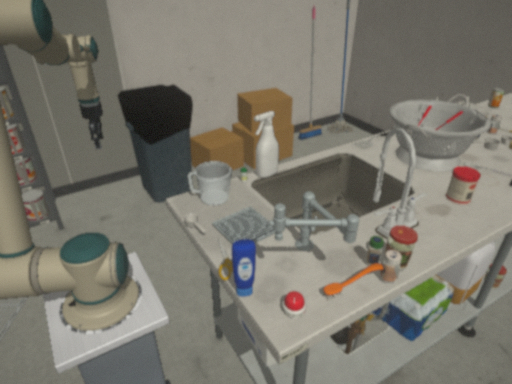

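View pics/t0.png

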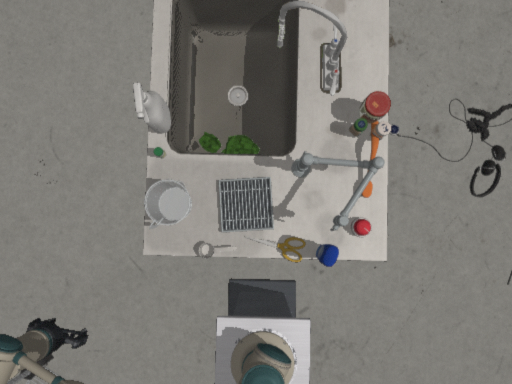

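Run:
```python
from h import *
b=load('t0');a=load('s0')
cv2.imwrite('pics/z.png',np.vstack([cv2.resize(b['image'][140:270,135:395],(780,390),interpolation=cv2.INTER_CUBIC)]))
W=cloud(b)
for n,u,v in [('col',304,163),('elb',377,163),('cap',343,221),('tray',245,204),('soap',328,255),('timer',362,228),('cup',205,249),('jugin',172,203)]:
    print(n,W[v,u].round(3), b['image'][v,u])
# tray extents: points with z 0.010..0.022
for lo,hi,nm in[(0.009,0.024,'tray'),(0.12,0.15,'rim'),(0.27,0.31,'cap'),(0.225,0.262,'tube')]:
    m=(W[...,2]>lo)&(W[...,2]<hi); m[:140]=0;m[265:]=0;m[:,:140]=0;m[:,395:]=0
    n,l,st,c=cv2.connectedComponentsWithStats(m.astype(np.uint8))
    for i in range(1,n):
        if st[i,4]>8: print(nm,st[i],np.nanmean(W[l==i],0).round(3),np.nanmin(W[l==i],0).round(3),np.nanmax(W[l==i],0).round(3))
```

```text
col [ 0.651 -0.105  0.209] [104 103 100]
elb [ 0.65  -0.309  0.253] [143 143 139]
cap [ 0.482 -0.208  0.286] [150 151 146]
tray [0.534 0.074 0.017] [85 82 80]
soap [ 0.381 -0.183  0.191] [116  50  30]
timer [ 0.463 -0.316  0.054] [ 61  52 178]
cup [ 0.377  0.208 -0.004] [174 181 185]
jugin [0.531 0.325 0.004] [159 161 161]
tray [292 160  18  16  76] [ 0.656 -0.107  0.012] [ 0.638 -0.142  0.009] [ 0.69  -0.084  0.019]
tray [ 218  177   57   56 1275] [0.535 0.072 0.015] [ 0.437 -0.026  0.009] [0.629 0.169 0.024]
tray [157 188  14  25  56] [0.543 0.359 0.015] [0.499 0.331 0.009] [0.582 0.372 0.023]
tray [163 215   7   5  12] [0.482 0.341 0.017] [0.476 0.331 0.011] [0.49  0.35  0.024]
tray [171 217   6   4   9] [0.476 0.316 0.016] [0.473 0.306 0.009] [0.483 0.322 0.024]
tray [351 218   7   9  14] [ 0.483 -0.294  0.019] [ 0.468 -0.307  0.012] [ 0.496 -0.286  0.024]
tray [236 222   3   7  10] [0.46  0.101 0.015] [0.452 0.096 0.01 ] [0.472 0.103 0.019]
tray [351 228   5   8  12] [ 0.452 -0.292  0.019] [ 0.438 -0.301  0.012] [ 0.462 -0.287  0.023]
tray [292 237   6   3   9] [ 0.422 -0.095  0.011] [ 0.419 -0.106  0.009] [ 0.426 -0.088  0.015]
tray [279 238  23  25 104] [ 0.385 -0.082  0.012] [ 0.342 -0.12   0.009] [ 0.422 -0.045  0.021]
tray [298 239   8  10  24] [ 0.404 -0.121  0.012] [ 0.389 -0.133  0.009] [ 0.42  -0.11   0.016]
tray [200 244   7  14  21] [0.368 0.215 0.016] [0.351 0.201 0.009] [0.395 0.222 0.022]
rim [144 180  46  45 306] [0.535 0.326 0.131] [0.459 0.244 0.121] [0.598 0.386 0.141]
rim [318 244  12  16  32] [ 0.389 -0.172  0.136] [ 0.363 -0.193  0.121] [ 0.412 -0.161  0.15 ]
cap [337 216  12  10  99] [ 0.484 -0.206  0.288] [ 0.471 -0.222  0.271] [ 0.496 -0.193  0.295]
tube [332 157  53  74 596] [ 0.577 -0.264  0.244] [ 0.456 -0.331  0.226] [ 0.669 -0.187  0.262]
```

View pics/z.png

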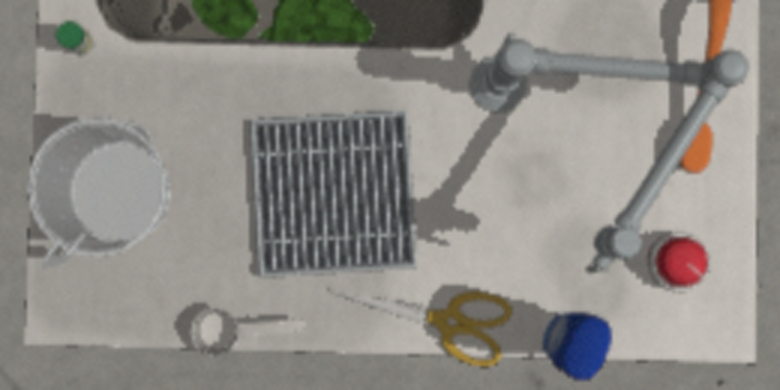

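Top view: the jug is at about (168,203) with its handle to the lower left (150,222), the tray at (245,204), the filler column at (304,163), the elbow at (377,163) and the cap at (343,221). The soap, timer and cup stay clear of a clockwise swing. Next I fit the jug's rim and handle.

Run:
```python
from h import *
from scipy.optimize import least_squares
b=load('t0');a=load('s0')
for n,im in(('top',b),('scene',a)):
    W=cloud(im); ok=(abs(W[...,0]-.53)<.13)&(abs(W[...,1]-.33)<.13)
    P=W[ok&(W[...,2]>.125)&(W[...,2]<.143)]
    f=least_squares(lambda c:np.hypot(P[:,0]-c[0],P[:,1]-c[1])-c[2],[.535,.325,.068],loss='soft_l1',f_scale=.003)
    r=np.hypot(P[:,0]-f.x[0],P[:,1]-f.x[1]); print(n,len(P),f.x,np.median(P[:,2]),np.std(r[r<.08]))
    H=W[ok&(W[...,2]>.03)&(W[...,2]<.16)]; d=H[:,:2]-f.x[:2]; rr=np.hypot(*d.T); m=rr>.082
    print('handle pts',m.sum()); print(np.c_[H[m],rr[m],np.degrees(np.arctan2(d[m,1],d[m,0]))].round(3)[:40])
# cap & column & elbow
W=cloud(b); 
for nm,lo,hi,c in[('cap',.28,.3,(.484,-.206)),('elb',.245,.28,(.65,-.309)),('colT',.2,.23,(.65,-.105))]:
    m=(W[...,2]>lo)&(W[...,2]<hi)&(np.hypot(W[...,0]-c[0],W[...,1]-c[1])<.03); Q=W[m]; print(nm,m.sum(),Q.mean(0),(Q.max(0)+Q.min(0))/2)
# tray minarearect on plane
m=((W[...,2]>.009)&(W[...,2]<.024)&(abs(W[...,0]-.533)<.12)&(abs(W[...,1]-.072)<.12))
Q=W[m][:,:2].astype(np.float32); print(cv2.minAreaRect(Q))
```

```text
top 269 [0.52913877 0.31363139 0.06942369] 0.1327434841034124 0.002176978436398048
handle pts 34
[[4.62000e-01 3.61000e-01 1.22000e-01 8.20000e-02 1.44894e+02]
 [4.59000e-01 3.63000e-01 1.25000e-01 8.60000e-02 1.44931e+02]
 [4.59000e-01 3.61000e-01 1.21000e-01 8.50000e-02 1.46008e+02]
 [4.58000e-01 3.66000e-01 3.30000e-02 8.80000e-02 1.43248e+02]
 [4.59000e-01 3.63000e-01 3.50000e-02 8.60000e-02 1.45222e+02]
 [4.55000e-01 3.68000e-01 1.19000e-01 9.10000e-02 1.43685e+02]
 [4.56000e-01 3.65000e-01 1.17000e-01 9.00000e-02 1.45019e+02]
 [4.56000e-01 3.63000e-01 1.11000e-01 8.90000e-02 1.45959e+02]
 [4.55000e-01 3.67000e-01 8.50000e-02 9.10000e-02 1.44195e+02]
 [4.55000e-01 3.66000e-01 7.50000e-02 9.00000e-02 1.44712e+02]
 [4.55000e-01 3.64000e-01 6.80000e-02 9.00000e-02 1.45504e+02]
 [4.55000e-01 3.65000e-01 5.20000e-02 9.00000e-02 1.45200e+02]
 [4.55000e-01 3.64000e-01 4.10000e-02 9.00000e-02 1.45496e+02]
 [4.52000e-01 3.67000e-01 1.19000e-01 9.40000e-02 1.44966e+02]
 [4.52000e-01 3.67000e-01 1.09000e-01 9.40000e-02 1.45261e+02]
 [4.52000e-01 3.66000e-01 9.90000e-02 9.30000e-02 1.45534e
[... 3416 characters left out ...]
-02 9.10000e-02 1.48025e+02]
 [4.48000e-01 3.70000e-01 7.70000e-02 1.01000e-01 1.44157e+02]
 [4.50000e-01 3.65000e-01 7.90000e-02 9.60000e-02 1.46129e+02]
 [4.54000e-01 3.64000e-01 7.80000e-02 9.20000e-02 1.44841e+02]
 [4.48000e-01 3.73000e-01 7.00000e-02 1.02000e-01 1.42647e+02]
 [4.50000e-01 3.66000e-01 7.30000e-02 9.70000e-02 1.45406e+02]]
cap 93 [ 0.48371075 -0.20699319  0.28859569] [ 0.48343779 -0.20747671  0.28830745]
elb 133 [ 0.65020907 -0.31008861  0.2524153 ] [ 0.64680009 -0.31188533  0.25247243]
colT 125 [ 0.66158079 -0.11190452  0.21261407] [ 0.66206966 -0.11353964  0.21043266]
((0.5393451452255249, 0.06337399035692215), (0.204125314950943, 0.19749484956264496), 5.28751277923584)
```

>>> arm_command(
  series=[
    {"dp": [0,-0.45,-0.128],"angular": [0,0,0],"gripper": 85},
    {"dp": [0,-0.45,-0.128],"angular": [0,0,0],"gripper": 85},
    {"dp": [0,-0.45,-0.128],"angular": [0,0,0],"gripper": 85},
    {"dp": [0,-0.45,-0.128],"angular": [0,0,0],"gripper": 85},
    {"dp": [0,-0.45,-0.128],"angular": [0,0,0],"gripper": 85},
    {"dp": [0,-0.45,-0.128],"angular": [0,0,0],"gripper": 85},
    {"dp": [0,0,0],"angular": [0.1,0,0],"gripper": 85},
    {"dp": [0,0,0],"angular": [0.1,0,0],"gripper": 85},
  ],
  grip_force=100,
)

```text
clock: 1.1
position: [0.4576, 0.3626, 0.2257]
ee_rot: [0.625, -0.326, 0.63, 0.325]
contact_force: [0.4, 0.0, 0.1]
width: 0.085
```

```bash
cat >> h.py <<'E'
def to(p,az):
    P,Rm,s=pose(); a=np.radians(az)
    best=None
    for k in(0,np.pi):
        z=np.array([np.cos(a+k),np.sin(a+k),0]); x=np.array([0,0,-1.]); T=np.stack([x,np.cross(z,x),z],1)
        w=R.from_matrix(Rm.T@T).as_rotvec()
        if best is None or np.linalg.norm(w)<np.linalg.norm(best): best=w
    print('clock',s['clock'],'pos',P.round(4),'jaw az',np.degrees(np.arctan2(Rm[1,2],Rm[0,2])).round(1),'F',np.round(s['contact_force'],1),'w',round(s['width'],4))
    print('dp total/0.12',(Rm.T@(np.array(p)-P)/.12).round(3),'ang/90',(best/(np.pi/2)).round(4))
def wproj(im,P,Rm,X):
    M=np.array(im['mount']); c=np.linalg.inv(M)@np.append(Rm.T@(np.array(X)-P),1); x,y,z=c[0],-c[1],-c[2]
    th=np.arctan2(np.hypot(x,y),z); ph=np.arctan2(y,x); K=im['mtx']; return K[0,2]+K[0,0]*th*np.cos(ph),K[1,2]+K[1,1]*th*np.sin(ph)
E
python3 - <<'E'
from h import *
to([.4497,.3685,.23],55)
P,Rm,_=pose(); im=snap('wrist','w0'); I=im['image'].copy()
for X in([.4497,.3685,.116],[.529,.313,.134]):
    u,v=wproj(im,P,Rm,X); print(u,v); cv2.drawMarker(I,(int(u),int(v)),(0,0,255),0,12)
cv2.imwrite('pics/w0m.png',I)
E
```

```text
clock 1.1 pos [0.4576 0.3626 0.2257] jaw az 54.8 F [0.4 0.  0.1] w 0.085
dp total/0.12 [-0.035  0.082  0.002] ang/90 [-0.0023 -0.0044 -0.001 ]
257.0175032460621 175.06193832587505
257.1363309198547 278.9940169982144
```

View pics/w0m.png

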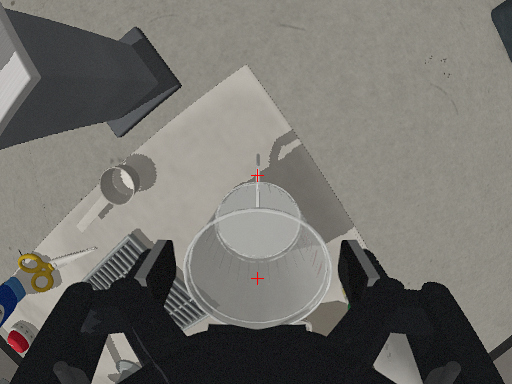

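The handle shows as a line near (258,160–205), and its predicted point lands on it laterally. The rim's near edge is at (257,208). I descend now.

>>> arm_command(
  series=[
    {"dp": [0,0.085,0.002],"angular": [0,-0.004,0],"gripper": 60},
    {"dp": [0.25,0,0],"angular": [0,0,0],"gripper": 60},
    {"dp": [0.25,0,0],"angular": [0,0,0],"gripper": 60},
    {"dp": [0.25,0,0],"angular": [0,0,0],"gripper": 60},
    {"dp": [0.25,0,0],"angular": [0,0,0],"gripper": 60},
    {"dp": [0.2,0,0],"angular": [0,0,0],"gripper": 60},
    {"dp": [0,0,0],"angular": [0,0,0],"gripper": 60},
    {"dp": [0,0,0],"angular": [0,0,0],"gripper": 60},
  ],
)

```text
clock: 2.15
position: [0.4428, 0.3737, 0.0789]
ee_rot: [0.625, -0.33, 0.625, 0.333]
contact_force: [-0.2, 0.6, 0.0]
width: 0.0599
```

Run:
```python
from h import *
to([.4497,.3685,.08],55)
P,Rm,_=pose(); im=snap('wrist','w1')
```

```text
clock 2.15 pos [0.4428 0.3737 0.0789] jaw az 55.9 F [-0.2  0.6  0. ] w 0.0599
dp total/0.12 [-0.009 -0.072 -0.003] ang/90 [ 0.01    0.0014 -0.0022]
```

View pics/w1.png

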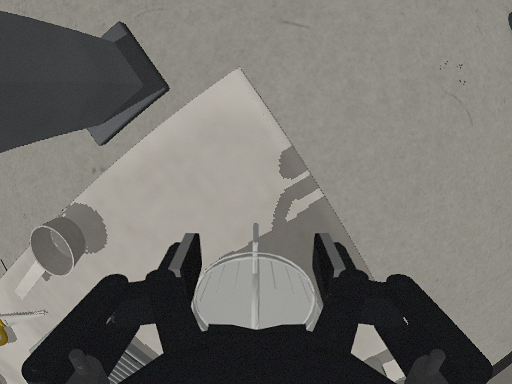

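The bar at (256,225–270) is centred between the fingers, with the tool about 8 mm too far out. I correct that and close.

>>> arm_command(
  series=[
    {"dp": [0,-0.07,0],"angular": [0.01,0,0],"gripper": 60},
    {"dp": [0,0,0],"angular": [0,0,0],"gripper": 60},
    {"dp": [0,0,0],"angular": [0,0,0],"gripper": 30},
    {"dp": [0,0,0],"angular": [0,0,0],"gripper": 5},
    {"dp": [0,0,0],"angular": [0,0,0],"gripper": 5},
    {"dp": [0,0,0],"angular": [0,0,0],"gripper": 5},
    {"dp": [0,0,0],"angular": [0,0,0],"gripper": 5},
    {"dp": [0,0,0],"angular": [0,0,0],"gripper": 5},
  ],
  grip_force=100,
)

```text
clock: 3.2
position: [0.4515, 0.3691, 0.0821]
ee_rot: [0.629, -0.325, 0.626, 0.328]
contact_force: [0.3, -0.6, 0.8]
width: 0.0136
```

>>> arm_command(
  series=[
    {"dp": [-0.04,0,0],"angular": [0,0,0],"gripper": 5},
    {"dp": [-0.06,0,0],"angular": [0,0,0],"gripper": 5},
    {"dp": [-0.08,0,0],"angular": [0,0,0],"gripper": 5},
    {"dp": [-0.1,0,0],"angular": [0,0,0],"gripper": 5},
    {"dp": [-0.1,0,0],"angular": [0,0,0],"gripper": 5},
    {"dp": [-0.06,0,0],"angular": [0,0,0],"gripper": 5},
    {"dp": [0,0,0],"angular": [0,0,0],"gripper": 5},
    {"dp": [0,0,0],"angular": [0,0,0],"gripper": 5},
  ],
)

```text
clock: 4.2
position: [0.4506, 0.3688, 0.138]
ee_rot: [0.629, -0.324, 0.626, 0.328]
contact_force: [0.6, -0.4, -2.9]
width: 0.0137
```

```bash
cat >> h.py <<'E'
def rimfit(im,c,zr):
    from scipy.optimize import least_squares
    W=cloud(im); d=np.hypot(W[...,0]-c[0],W[...,1]-c[1]); Q=W[(d<.085)&(W[...,2]>zr-.02)&(W[...,2]<zr+.02)]
    f=least_squares(lambda k:np.hypot(Q[:,0]-k[0],Q[:,1]-k[1])-.069,c,loss='soft_l1',f_scale=.003)
    r=np.hypot(*(Q[:,:2]-f.x).T); Q=Q[abs(r-.069)<.005]
    z0=np.c_[Q[:,:2]-f.x,np.ones(len(Q))]
    from scipy.optimize import least_squares as L
    g=L(lambda k:z0@k-Q[:,2],[0,0,zr],loss='soft_l1',f_scale=.003).x
    print('rim',f.x.round(4),'n',len(Q),'plane slope x,y, z:',g.round(4)); return f.x
E
python3 - <<'E'
from h import *
to([.4515,.3691,.14],55)
P,Rm,s=pose(); print(s['contact_force'],s['moment'])
for n in('top','scene'):
    im=snap(n,n+'1'); rimfit(im,[.53,.314],.19)
E
```

```text
clock 4.2 pos [0.4506 0.3688 0.138 ] jaw az 54.9 F [ 0.6 -0.4 -2.9] w 0.0137
dp total/0.12 [-0.016 -0.005  0.006] ang/90 [-0.0008  0.0036 -0.0019]
[ 0.62866515 -0.41242418 -2.85804943] [0.13271149 0.18895402 0.043323  ]
rim [0.5285 0.3134] n 368 plane slope x,y, z: [-0.0125 -0.0271  0.1871]
rim [0.5286 0.3118] n 341 plane slope x,y, z: [0.0019 0.0064 0.1823]
```

>>> arm_command(
  series=[
    {"dp": [0,-0.036,-0.048],"angular": [0,0,0],"gripper": 5},
    {"dp": [0,-0.06,-0.081],"angular": [0,0,0],"gripper": 5},
    {"dp": [0,-0.083,-0.113],"angular": [0,0,0],"gripper": 5},
    {"dp": [0,-0.083,-0.113],"angular": [0,0,0],"gripper": 5},
    {"dp": [0,-0.083,-0.113],"angular": [0,0,0],"gripper": 5},
    {"dp": [0,-0.083,-0.113],"angular": [0,0,0],"gripper": 5},
    {"dp": [0,-0.083,-0.113],"angular": [0,0,0],"gripper": 5},
    {"dp": [0,-0.083,-0.113],"angular": [0,0,0],"gripper": 5},
  ],
)

```text
clock: 5.3
position: [0.4528, 0.2391, 0.1364]
ee_rot: [0.628, -0.325, 0.627, 0.327]
contact_force: [-0.0, -0.1, -2.5]
width: 0.0139
```

>>> arm_command(
  series=[
    {"dp": [0,-0.083,-0.113],"angular": [0,0,0],"gripper": 5},
    {"dp": [0,-0.083,-0.113],"angular": [0,0,0],"gripper": 5},
    {"dp": [0,-0.083,-0.113],"angular": [0,0,0],"gripper": 5},
    {"dp": [0,-0.083,-0.113],"angular": [0,0,0],"gripper": 5},
    {"dp": [0,-0.083,-0.113],"angular": [0,0,0],"gripper": 5},
    {"dp": [0,-0.08,-0.1],"angular": [0,0,0],"gripper": 5},
    {"dp": [0,-0.03,-0.04],"angular": [0,0,0],"gripper": 5},
    {"dp": [0,0,0],"angular": [0,0,0],"gripper": 5},
  ],
)

```text
clock: 6.3
position: [0.4561, 0.125, 0.1362]
ee_rot: [0.628, -0.324, 0.627, 0.327]
contact_force: [-0.6, 0.0, -2.9]
width: 0.0134
```

Run:
```python
from h import *
to([.4561,.1283,.105],55)
for n in('top','scene'):
    im=snap(n,n+'2'); rimfit(im,[.53,.085],.19)
b=load('t0')
for u,v in((217.7,179.3),(270,177.3),(272.7,228.3),(222.3,231)): print(onz(b,u,v,.016).round(4))
print(np.linalg.norm)
```

```text
clock 6.3 pos [0.4561 0.125  0.1362] jaw az 54.8 F [-0.6  0.  -2.9] w 0.0134
dp total/0.12 [0.26  0.015 0.021] ang/90 [-0.0021  0.0019 -0.0015]
rim [0.5334 0.0709] n 273 plane slope x,y, z: [-0.0144 -0.0036  0.1853]
rim [0.5331 0.0688] n 393 plane slope x,y, z: [-0.0083  0.0272  0.1806]
[0.6158 0.1695 0.016 ]
[ 0.6272 -0.0088  0.016 ]
[ 0.4538 -0.0221  0.016 ]
[0.4403 0.1484 0.016 ]
<function norm at 0x7f36a8f0a340>
```

>>> arm_command(
  series=[
    {"dp": [0.03,0.01,0.015],"angular": [0,0,0],"gripper": 5},
    {"dp": [0.05,0,0],"angular": [0,0,0],"gripper": 5},
    {"dp": [0.06,0,0],"angular": [0,0,0],"gripper": 5},
    {"dp": [0.05,0,0],"angular": [0,0,0],"gripper": 5},
    {"dp": [0.04,0,0],"angular": [0,0,0],"gripper": 5},
    {"dp": [0.03,0,0],"angular": [0,0,0],"gripper": 5},
    {"dp": [0,0,0],"angular": [0,0,0],"gripper": 5},
    {"dp": [0,0,0],"angular": [0,0,0],"gripper": 5},
  ],
)

```text
clock: 7.4
position: [0.4558, 0.1294, 0.1022]
ee_rot: [0.627, -0.325, 0.627, 0.328]
contact_force: [0.0, 1.1, -2.9]
width: 0.0135
```

>>> arm_command(
  series=[
    {"dp": [0.012,0,0],"angular": [0,0,0],"gripper": 5},
    {"dp": [0.01,0,0],"angular": [0,0,0],"gripper": 5},
    {"dp": [0,0,0],"angular": [0,0,0],"gripper": 5},
    {"dp": [0.01,0,0],"angular": [0,0,0],"gripper": 5},
    {"dp": [0,0,0],"angular": [0,0,0],"gripper": 5},
    {"dp": [0.01,0,0],"angular": [0,0,0],"gripper": 5},
    {"dp": [0,0,0],"angular": [0,0,0],"gripper": 5},
    {"dp": [0,0,0],"angular": [0,0,0],"gripper": 5},
  ],
)

```text
clock: 8.4
position: [0.4566, 0.1295, 0.0982]
ee_rot: [0.628, -0.325, 0.626, 0.328]
contact_force: [-0.8, 0.5, -1.9]
width: 0.0134
```

>>> arm_command(
  series=[
    {"dp": [0.012,0,0],"angular": [0,0,0],"gripper": 5},
    {"dp": [0,0,0],"angular": [0,0,0],"gripper": 5},
    {"dp": [0.012,0,0],"angular": [0,0,0],"gripper": 5},
    {"dp": [0,0,0],"angular": [0,0,0],"gripper": 5},
    {"dp": [0.01,0,0],"angular": [0,0,0],"gripper": 5},
    {"dp": [0,0,0],"angular": [0,0,0],"gripper": 5},
    {"dp": [0,0,0],"angular": [0,0,0],"gripper": 5},
    {"dp": [0,0,0],"angular": [0,0,0],"gripper": 5},
  ],
)

```text
clock: 9.4
position: [0.4568, 0.1298, 0.098]
ee_rot: [0.629, -0.325, 0.626, 0.328]
contact_force: [-1.0, -0.0, 4.4]
width: 0.0137
```

Run:
```python
from h import *
to([.4566,.1295,.098],55); print(pose()[2]['contact_force'],pose()[2]['moment'])
for n in('top','scene'):
    im=snap(n,n+'3'); rimfit(im,[.534,.071],.15)
```

```text
clock 9.4 pos [0.4568 0.1298 0.098 ] jaw az 55.0 F [-1.  -0.   4.4] w 0.0137
dp total/0.12 [-0.    -0.    -0.003] ang/90 [-0.      0.0036 -0.0003]
[-0.95743686 -0.02898433  4.35248294] [-0.16349136  0.28878548  0.00159525]
rim [0.5346 0.0755] n 280 plane slope x,y, z: [-0.0093  0.0046  0.1478]
rim [0.5346 0.0728] n 442 plane slope x,y, z: [0.0031 0.0059 0.1429]
```

>>> arm_command(
  series=[
    {"dp": [0,0,0],"angular": [0,0,0],"gripper": 20},
    {"dp": [0,0,0],"angular": [0,0,0],"gripper": 30},
    {"dp": [0,0,0],"angular": [0,0,0],"gripper": 45},
    {"dp": [0,0,0],"angular": [0,0,0],"gripper": 50},
    {"dp": [-0.1,0,0],"angular": [0,0,0],"gripper": 50},
    {"dp": [-0.3,0,0],"angular": [0,0,0],"gripper": 50},
    {"dp": [-0.4,0,0],"angular": [0,0,0],"gripper": 50},
    {"dp": [-0.5,0,0],"angular": [0,0,0],"gripper": 50},
  ],
  grip_force=20,
)

```text
clock: 10.5
position: [0.4543, 0.1288, 0.2552]
ee_rot: [0.626, -0.324, 0.628, 0.329]
contact_force: [2.1, 0.5, -0.0]
width: 0.0498
```

>>> arm_command(
  series=[
    {"dp": [-0.4,0,0],"angular": [0,0,0],"gripper": 85},
    {"dp": [-0.35,0,0],"angular": [0,0,0],"gripper": 85},
    {"dp": [-0.2,0,0],"angular": [0,0,0],"gripper": 85},
    {"dp": [0,0,0],"angular": [0,0,0],"gripper": 85},
    {"dp": [0,0,0],"angular": [0,0,0],"gripper": 85},
    {"dp": [0,0,0],"angular": [0,0,0],"gripper": 85},
    {"dp": [0,0,0],"angular": [0,0,0],"gripper": 85},
    {"dp": [0,0,0],"angular": [0,0,0],"gripper": 85},
  ],
)

```text
clock: 11.5
position: [0.4537, 0.1282, 0.3784]
ee_rot: [0.629, -0.325, 0.625, 0.328]
contact_force: [-0.0, 0.3, 0.5]
width: 0.085
```

Run:
```python
from h import *
to([.484,-.207,.35],55)
print(pose()[2]['qpos'])
for n in('top','scene'):
    im=snap(n,n+'4'); rimfit(im,[.534,.071],.15)
```

```text
clock 11.5 pos [0.4537 0.1282 0.3784] jaw az 55.0 F [-0.   0.3  0.5] w 0.085
dp total/0.12 [ 0.223 -1.809 -2.145] ang/90 [-0.      0.0041 -0.0001]
[ 0.12380253  0.06310986  1.41780418  0.00491087  1.6563702  -0.83563279]
rim [0.5346 0.0756] n 274 plane slope x,y, z: [-0.012  -0.0028  0.1471]
rim [0.5348 0.0727] n 450 plane slope x,y, z: [0.0124 0.0024 0.1425]
```

>>> arm_command(
  series=[
    {"dp": [0,-0.2,-0.237],"angular": [0,0,0],"gripper": 70},
    {"dp": [0,-0.3,-0.356],"angular": [0,0,0],"gripper": 70},
    {"dp": [0,-0.3,-0.356],"angular": [0,0,0],"gripper": 70},
    {"dp": [0,-0.3,-0.356],"angular": [0,0,0],"gripper": 70},
    {"dp": [0,-0.3,-0.356],"angular": [0,0,0],"gripper": 70},
    {"dp": [0,-0.25,-0.296],"angular": [0,0,0],"gripper": 70},
    {"dp": [0,-0.16,-0.19],"angular": [0,0,0],"gripper": 70},
    {"dp": [0,0,0],"angular": [0,0,0],"gripper": 70},
  ],
)

```text
clock: 12.6
position: [0.4868, -0.2174, 0.3747]
ee_rot: [0.629, -0.326, 0.624, 0.329]
contact_force: [1.0, 0.8, -0.0]
width: 0.0703
```

Run:
```python
from h import *
to([.484,-.207,.33],55)
P,Rm,_=pose(); im=snap('wrist','w2'); I=im['image'].copy()
u,v=wproj(im,P,Rm,[.484,-.207,.29]); print(u,v)
cv2.drawMarker(I,(int(u),int(v)),(0,0,255),0,12)
u,v=wproj(im,P,Rm,[.65,-.31,.255]);cv2.drawMarker(I,(int(u),int(v)),(0,255,0),0,12)
cv2.imwrite('pics/w2m.png',I)
```

```text
clock 12.6 pos [ 0.4868 -0.2174  0.3747] jaw az 55.2 F [ 1.   0.8 -0. ] w 0.0703
dp total/0.12 [0.373 0.068 0.055] ang/90 [ 0.0019  0.0055 -0.0004]
263.52427383829905 185.19209663336997
```

View pics/w2m.png

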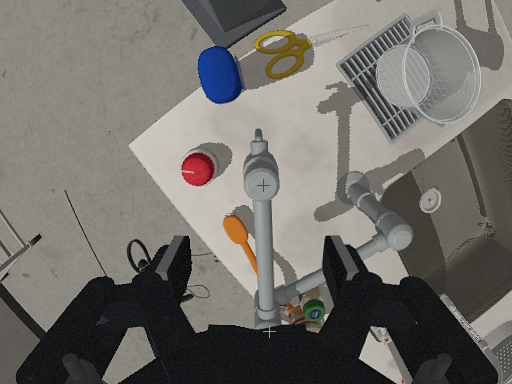

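The wrist view shows the cap at (262,184) under the predicted marker, with the jug standing on the tray. Now down onto the cap.

>>> arm_command(
  series=[
    {"dp": [0.05,0.06,0.05],"angular": [0,0.005,0],"gripper": 70},
    {"dp": [0.2,0,0],"angular": [0,0,0],"gripper": 70},
    {"dp": [0.2,0,0],"angular": [0,0,0],"gripper": 70},
    {"dp": [0.2,0,0],"angular": [0,0,0],"gripper": 70},
    {"dp": [0.2,0,0],"angular": [0,0,0],"gripper": 70},
    {"dp": [0.1,0,0],"angular": [0,0,0],"gripper": 70},
    {"dp": [0,0,0],"angular": [0,0,0],"gripper": 70},
    {"dp": [0,0,0],"angular": [0,0,0],"gripper": 70},
  ],
)

```text
clock: 13.65
position: [0.483, -0.1923, 0.2597]
ee_rot: [0.626, -0.332, 0.623, 0.333]
contact_force: [-0.1, 0.8, -0.1]
width: 0.07
```

Run:
```python
from h import *
to([.484,-.207,.257],55)
```

```text
clock 13.65 pos [ 0.483  -0.1923  0.2597] jaw az 56.1 F [-0.1  0.8 -0.1] w 0.07
dp total/0.12 [ 0.022 -0.076 -0.097] ang/90 [0.0118 0.003  0.0004]
```

>>> arm_command(
  series=[
    {"dp": [0.02,-0.075,-0.095],"angular": [0,0,0],"gripper": 70},
    {"dp": [0,0,0],"angular": [0,0,0],"gripper": 70},
    {"dp": [0,0,0],"angular": [0,0,0],"gripper": 50},
    {"dp": [0,0,0],"angular": [0,0,0],"gripper": 35},
    {"dp": [0,0,0],"angular": [0,0,0],"gripper": 20},
    {"dp": [0,0,0],"angular": [0,0,0],"gripper": 20},
    {"dp": [0,0,0],"angular": [0,0,0],"gripper": 20},
    {"dp": [0,0,0],"angular": [0,0,0],"gripper": 20},
  ],
  grip_force=50,
)

```text
clock: 14.65
position: [0.4851, -0.2092, 0.2594]
ee_rot: [0.626, -0.333, 0.622, 0.331]
contact_force: [-0.2, -0.4, 0.4]
width: 0.0283
```

Run:
```python
from h import *
to([.484,-.207,.257],55)
```

```text
clock 14.65 pos [ 0.4851 -0.2092  0.2594] jaw az 56.0 F [-0.2 -0.4  0.4] w 0.0283
dp total/0.12 [0.02  0.018 0.01 ] ang/90 [0.0111 0.0026 0.0034]
```

>>> arm_command(
  series=[
    {"dp": [0,0.05,0.022],"angular": [0.02,0,0],"gripper": 20},
    {"dp": [0,0.1,0.044],"angular": [0.04,0,0],"gripper": 20},
    {"dp": [0,0.15,0.066],"angular": [0.06,0,0],"gripper": 20},
    {"dp": [0,0.15,0.066],"angular": [0.06,0,0],"gripper": 20},
    {"dp": [0,0.15,0.066],"angular": [0.06,0,0],"gripper": 20},
    {"dp": [0,0.1,0.044],"angular": [0.04,0,0],"gripper": 20},
    {"dp": [0,0.05,0.022],"angular": [0.02,0,0],"gripper": 20},
    {"dp": [0,0,0],"angular": [0,0,0],"gripper": 20},
  ],
)

```text
clock: 15.65
position: [0.459, -0.1155, 0.2593]
ee_rot: [0.695, -0.176, 0.677, 0.168]
contact_force: [2.7, 0.6, 0.9]
width: 0.0286
```

```bash
cat >> h.py <<'E'
def arc(tgt=(.5347,.0735),C=(.65,-.105)):
    P,Rm,s=pose(); g=P[:2]; C=np.array(C); b=lambda p:(np.degrees(np.arctan2(*(np.array(p)-C)[::-1]))%360, np.hypot(*(np.array(p)-C)))
    print(P.round(4),'now',b(g),'tgt',b(tgt),'az',np.degrees(np.arctan2(Rm[1,2],Rm[0,2])),'F',np.round(s['contact_force'],1),np.round(s['moment'],2),s['width'])
    im=get_image('top'); W=cloud(im); d=np.hypot(W[...,0]-g[0],W[...,1]-g[1]); m=(W[...,2]>.225)&(W[...,2]<.262)
    return im,W
E
python3 - <<'E'
from h import *
im,W=arc(); cv2.imwrite('pics/t5.png',cv2.resize(im['image'][130:270,135:395],(780,420)))
E
```

```text
[ 0.459  -0.1155  0.2593] now (np.float64(183.1597455253497), np.float64(0.19132492313270855)) tgt (np.float64(122.85996877364337), np.float64(0.2125002117646004)) az 28.192468527488522 F [2.7 0.6 0.9] [-0.22  0.7   0.03] 0.02855763255048547
```

View pics/t5.png

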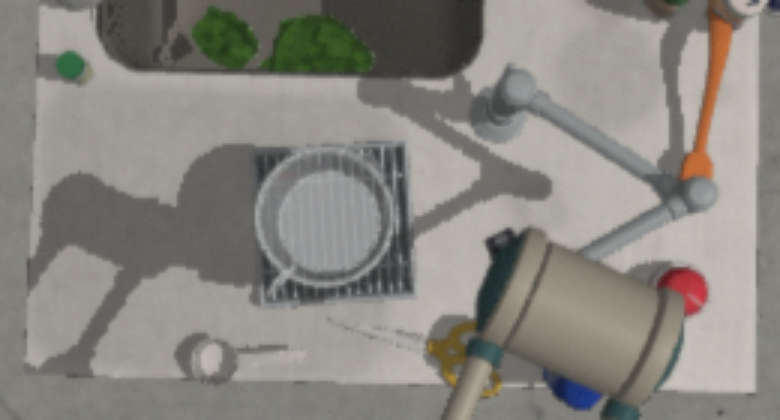

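The top view shows the spout swung about a third of the way, the jug central on the tray, and the soap and timer untouched. I continue, slightly more outward.

>>> arm_command(
  series=[
    {"dp": [0,0.08,0.022],"angular": [0.03,0,0],"gripper": 20},
    {"dp": [0,0.16,0.045],"angular": [0.06,0,0],"gripper": 20},
    {"dp": [0,0.16,0.045],"angular": [0.06,0,0],"gripper": 20},
    {"dp": [0,0.16,0.045],"angular": [0.06,0,0],"gripper": 20},
    {"dp": [0,0.16,0.045],"angular": [0.06,0,0],"gripper": 20},
    {"dp": [0,0.12,0.034],"angular": [0.045,0,0],"gripper": 20},
    {"dp": [0,0.06,0.017],"angular": [0.02,0,0],"gripper": 20},
    {"dp": [0,0,0],"angular": [0,0,0],"gripper": 20},
  ],
)

```text
clock: 16.7
position: [0.4683, -0.0106, 0.2589]
ee_rot: [0.722, 0.011, 0.692, -0.024]
contact_force: [3.4, 1.7, 0.9]
width: 0.0283
```

Run:
```python
from h import *
im,W=arc(); to([.5347,.0735,.257],-28)
```

```text
[ 0.4683 -0.0106  0.2589] now (np.float64(152.5450673231011), np.float64(0.20475291161017573)) tgt (np.float64(122.85996877364337), np.float64(0.2125002117646004)) az -2.7693678303642724 F [3.4 1.7 0.9] [0.38 0.61 0.27] 0.028321757388056007
clock 16.75 pos [ 0.4682 -0.0106  0.259 ] jaw az -2.8 F [3.2 2.4 1.9] w 0.0285
dp total/0.12 [0.025 0.728 0.518] ang/90 [0.2799 0.029  0.0051]
```

>>> arm_command(
  series=[
    {"dp": [0,0.08,0.024],"angular": [0.03,0,0],"gripper": 20},
    {"dp": [0,0.158,0.05],"angular": [0.055,0.01,0],"gripper": 20},
    {"dp": [0,0.158,0.05],"angular": [0.055,0.01,0],"gripper": 20},
    {"dp": [0,0.158,0.05],"angular": [0.055,0.01,0],"gripper": 20},
    {"dp": [0,0.14,0.044],"angular": [0.05,0,0],"gripper": 20},
    {"dp": [0,0.08,0.025],"angular": [0.03,0,0],"gripper": 20},
    {"dp": [0,0.03,0.01],"angular": [0.01,0,0],"gripper": 20},
    {"dp": [0,0,0],"angular": [0,0,0],"gripper": 20},
  ],
)

```text
clock: 17.75
position: [0.527, 0.0645, 0.259]
ee_rot: [0.689, 0.169, 0.679, -0.187]
contact_force: [2.1, 1.5, -0.2]
width: 0.0285
```

Run:
```python
from h import *
im,W=arc(); to([.5347,.0735,.257],-28)
```

```text
[0.527  0.0645 0.259 ] now (np.float64(125.97288707074573), np.float64(0.20939554443643424)) tgt (np.float64(122.85996877364337), np.float64(0.2125002117646004)) az -29.205424353848407 F [ 2.1  1.5 -0.2] [ 0.37 -0.23  0.5 ] 0.028466597837491447
clock 17.8 pos [0.527  0.0645 0.259 ] jaw az -29.2 F [ 3.5  0.4 -0.5] w 0.0286
dp total/0.12 [0.015 0.097 0.019] ang/90 [-0.0136  0.0131  0.0136]
```

>>> arm_command(
  series=[
    {"dp": [0,0.055,0.01],"angular": [0,0,0],"gripper": 20},
    {"dp": [0,0.045,0.01],"angular": [0,0,0],"gripper": 20},
    {"dp": [0,0,0],"angular": [0,0,0],"gripper": 20},
    {"dp": [0,0,0],"angular": [0,0,0],"gripper": 20},
    {"dp": [0,0,0],"angular": [0,0,0],"gripper": 40},
    {"dp": [0,0,0],"angular": [0,0,0],"gripper": 65},
    {"dp": [0,0,0],"angular": [0,0,0],"gripper": 70},
    {"dp": [0,0,0],"angular": [0,0,0],"gripper": 70},
  ],
)

```text
clock: 18.8
position: [0.531, 0.0718, 0.2583]
ee_rot: [0.687, 0.17, 0.681, -0.191]
contact_force: [-0.4, 0.2, 0.0]
width: 0.0702
```

>>> arm_command(
  series=[
    {"dp": [-0.1,0,0],"angular": [0,0,0],"gripper": 70},
    {"dp": [-0.2,0,0],"angular": [0,0,0],"gripper": 70},
    {"dp": [-0.3,0,0],"angular": [0,0,0],"gripper": 70},
    {"dp": [-0.4,0,0],"angular": [0,0,0],"gripper": 70},
    {"dp": [-0.2,0.3,-0.2],"angular": [0,0,0],"gripper": 70},
    {"dp": [0,0.45,-0.2],"angular": [0,0,0],"gripper": 70},
    {"dp": [0,0.45,-0.2],"angular": [0,0,0],"gripper": 70},
    {"dp": [0,0.4,-0.2],"angular": [0,0,0],"gripper": 70},
  ],
)

```text
clock: 19.8
position: [0.5446, 0.2929, 0.4085]
ee_rot: [0.69, 0.174, 0.676, -0.192]
contact_force: [-0.1, -0.2, 0.1]
width: 0.07
```

Run:
```python
from h import *
to([.5347,.0735,.257],-28)
im=snap('top','t6'); I=cv2.resize(im['image'][130:270,135:395],(780,420))
W=cloud(im)
for c in([.5347,.0735],):
    m=(W[...,2]>.275)&(W[...,2]<.3)&(np.hypot(W[...,0]-c[0],W[...,1]-c[1])<.06); Q=W[m]; print('cap',m.sum(),Q.mean(0),(Q.max(0)+Q.min(0))/2)
rimfit(im,c,.15)
s=snap('scene','s6'); rimfit(s,c,.15); W=cloud(s); m=(W[...,2]>.285)&(W[...,2]<.3)&(np.hypot(W[...,0]-c[0],W[...,1]-c[1])<.06); print('cap scene',m.sum(),W[m].mean(0))
J=cv2.resize(s['image'][130:310,150:410],(520,360)); cv2.imwrite('pics/e.png',np.vstack([cv2.resize(I,(520,280)),cv2.resize(J,(520,320))]))
```

```text
clock 19.8 pos [0.5446 0.2929 0.4085] jaw az -30.0 F [-0.1 -0.2  0.1] w 0.07
dp total/0.12 [ 1.315 -1.598  0.811] ang/90 [-0.0226  0.0156  0.0129]
cap 91 [0.53006164 0.07205659 0.28866113] [0.53019577 0.07258901 0.28646708]
rim [0.5344 0.0757] n 319 plane slope x,y, z: [-0.0095  0.0011  0.1474]
rim [0.5354 0.0725] n 331 plane slope x,y, z: [0.0164 0.01   0.1432]
cap scene 38 [0.5289029  0.06544683 0.2896974 ]
```

View pics/e.png

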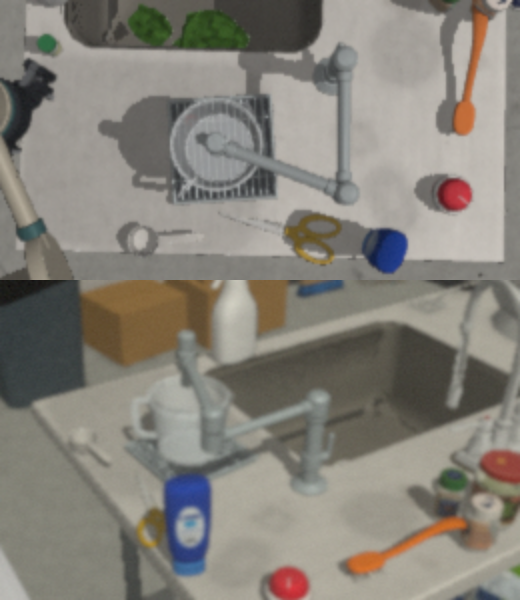

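The cap is over the jug's mouth, about 5 mm off centre, and the jug is upright and centred on the tray. The soap, timer and cup are standing where they were. I let the arm settle, then hand in.

>>> arm_command(
  series=[
    {"dp": [0,0,0],"angular": [0,0,0],"gripper": 70},
    {"dp": [0,0,0],"angular": [0,0,0],"gripper": 70},
    {"dp": [0,0,0],"angular": [0,0,0],"gripper": 70},
    {"dp": [0,0,0],"angular": [0,0,0],"gripper": 70},
    {"dp": [0,0,0],"angular": [0,0,0],"gripper": 70},
    {"dp": [0,0,0],"angular": [0,0,0],"gripper": 70},
    {"dp": [0,0,0],"angular": [0,0,0],"gripper": 70},
    {"dp": [0,0,0],"angular": [0,0,0],"gripper": 70},
  ],
)

```text
clock: 20.9
position: [0.5444, 0.2923, 0.4091]
ee_rot: [0.69, 0.174, 0.677, -0.191]
contact_force: [-0.3, -0.3, 0.7]
width: 0.0699
```

```bash
python3 -c "
from rig import *
s=get_state();print(s['clock'],max(map(abs,s['qd'])),s['contact_force']);print(sign_off())"
```

```text
20.9 0.0014080940281134303 [-0.29780172 -0.27997315  0.70134674]
the job is handed in; nothing more can be done
None
```

The job is done and handed in at 20.9 s of the 54 s allowed; signing off gives no verdict. I carried the jug by its handle to the drip tray and set it down at about 4 N. Then I took the spout by its cap, swung it clockwise over the jug, let go and moved the arm clear.

Last checks:
- **Jug:** the rim centre is at about (0.535, 0.074), within 4 mm of the tray's middle at (0.534, 0.072). It stands upright to about 0.01–0.02 rad, as near as the depth images show, against the 0.06 allowed.
- **Outlet:** the cap above it is at (0.530, 0.072), about 5 mm from the centre of the jug's mouth.
- **Other objects:** in the final pictures the soap, timer and cup stand where they were. I judged this by eye and did not measure it.
- **Arm:** it was at rest and touching nothing when I handed in.

The two cameras disagreed a little:
- **Rim:** the scene camera put it about 3 mm off in y and 4–5 mm low compared with the top camera.
- **Cap:** the scene camera put it 7 mm off in y, but it saw only one side of the cap. Even by that view the cap is well within 30 mm of the mouth's centre.

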